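Test the gaping oyster

ROBOT

A 6-joint arm with a two-finger parallel gripper is mounted at the origin on the work surface. World frame = base frame: x ahead of the robot, y to its left, z up, the work surface at z = 0. Lengths are in m, angles in rad, forces in N, time in s.
With the tool pointing down it reaches from about 0.35 to 0.875 m from the base axis. Payload 4.2 kg.
Tool frame: the origin (TCP) lies on the centre line of the jaws, within the pads' length; the fingertips stand 14 mm ahead of it and the grasp point (between the pads) lies 5 mm behind it; z points along the fingers, y is the line along which they close (so a half turn about z gives the same grasp; the last joint's range is limited). The gripper opens to 87 mm and grips with 3 to 60 N. Pads are 19 mm wide; open, the fingers measure 117 mm over their backs; the gripper's body (75 mm by 190 mm) begins 51 mm behind the grasp point.
Start: joints at [-0.972, 0.385, 0.008, 0, -1.194, -0.259], TCP at [0.208, -0.589, 0.237] pointing down, gripper open.
Joint ranges: [-3.14, 3.14], [-1.21, 2.06], [-1.07, 1.41], [-3.16, 2.05], [-2.99, -0.16], [-3.1, 3.1]. Speed limits (rad/s): [2.79, 2.79, 3.14, 3.14, 3.14, 3.14].

INTERFACE

Orientations are given as a unit quaternion [w, x, y, z].
In Python, from station import ctrl, vision gives the robot as it stands. The module is installed in compiled form; this text tells all that it offers.
- The arm moves only by the tool jog_arm, never from a script. Its argument "moves" is one flat list of numbers, 5 for each row, row after row: the shift along the tool's x, y, z in cm, then the turn about the tool's z in degrees, then the opening, from 0 (shut) to 1 (fully open). A call has 1 to 5 rows; each row shifts and turns the commanded pose from where the row before left it, along the tool's axes as they then stand; what a row does not reach is not made up. A row lasts 1/8 s, in which the tool goes at most 62.5 mm and 10.7 degrees, less where a joint would pass 70% of its speed; a pose out of reach is approached as far as the arm can. A call with a gripper value outside its range is refused whole. The fingers move at their own pace and stop on an object; "squeeze" is the grip in N (left out, the last holds). Time passes only in rows, so rows that do not move let the fingers close. It gives the time, the measured TCP pose, the force, the opening and the grip force at its end, in the units of the state.
- ctrl.observe(): the state, without advancing time (a new reading comes with each control period).
- vision.grab_frame(name): name is "side" or "top"; returns a dict with "pixels" (384x512x3 uint8, red, green, blue), "fx", "fy", "cx", "cy" (pixels), "R" (3x3) and "t" (3): a world point X has camera coordinates R X + t. Camera axes: x right, y down, z forward; pixel columns grow to the right and rows downward; lengths in m; the calibration is good to about 2 mm. A picture is of the moment at which its call begins. There is no depth.
- ctrl.close_job(): hands the job in; it is judged then, once.
The state is a dict: "time": time; "qpos": joint angles; "joint_velocities": joint speeds; "joint_efforts": joint torques, N m; "tool_pos": TCP position; "orientation": TCP orientation; "ft_force": force on the tool from outside, world axes, zero at the start; "ft_torque": the same for the moment, N m; "opening": finger opening in m; "grip_force": force on a finger pad.
Only numpy, scipy, OpenCV 4.12 (cv2) and the standard library are available. Lean on these libraries where they do the work, as an engineer would, in place of code of your own. Each camera call takes 0.05 s, during which the arm holds its last target. There are 200 camera calls.

TASK

One oyster on the sorting tray gapes open. Test it: with the fingertips, gently press the raised lip of its upper shell down by at least a centimetre, keep it down for a full second, then let go so that it can spring open again, and withdraw. Do not shift or lift that oyster, and touch none of the other oysters or other loose things.

Things in the scene. Friction and masses are not known exactly. Their poses are not given: they have to be found in the camera images.
- gaper: the gaping oyster, the only one whose two shells stand apart; loose on the tray, 0.2 to 0.35 kg. Its lower shell is 106 mm long (its x), 78 mm wide and 15 mm high. Origin: centre of its underside. Hinged at the narrow end (-x); the mouth gapes at the broad end (+x), which points away from the robot within about 55 degrees. Other oysters lie some 140 mm away, centre to centre
- gaper_lip (a point): the spot to press: on the outer (upper) face of the gaping oyster's raised upper shell, 12 mm in from the broad edge and midway across; with the shell open it stands about 48 mm above the tray's floor. The upper shell slopes up towards the lip at 0.32 rad when open
- gaper_shell (a joint): hinge of the gaping oyster's upper shell, rad: 0 = gaping fully (as found), 0.32 = shut (a hard stop). Springy: it starts to move at about 1.2 N on the lip, needs about 5 N to shut and springs back to 0 when let go. The lip lies 88 mm from the hinge: 0.1 rad lowers it about 9 mm, full travel is about 27 mm
- tray: the aluminium sorting tray fixed on the bench, 340 mm (its x) by 460 mm (its y), walls 22 mm high, floor 4 mm thick. Origin: centre of its underside
- oyster_a: a closed oyster on the tray, 112 x 76 mm, 26 mm high, both shells shut; leave alone. Origin: centre of its underside
- oyster_b: a closed oyster on the tray, 98 x 80 mm, 26 mm high, both shells shut; leave alone. Origin: centre of its underside
- half_shell: an empty half shell on the tray, pearly hollow up, 104 x 78 mm, 15 mm high; leave alone. Origin: centre of its underside
- knife: an oyster knife lying on the tray, wooden handle to its -x, 190 mm long along its x, 25 mm high; leave alone. Origin: middle of its length, at its underside
- brush: a scrubbing brush lying on the bench to the robot's right, along x; leave alone. Origin: underside
- jar: a glass jar, 64 mm across and 70 mm high, standing beyond the tray; leave alone. Origin: centre of its underside
- mug: a white mug, 78 mm across and 85 mm high, standing beyond the tray; leave alone. Origin: centre of its underside
- dish: a small white plate, 130 mm across, 18 mm high, on the bench to the robot's left; leave alone. Origin: centre of its underside
Things that resemble listed ones, but are neither listed nor needed, are in the scene too. What is shaped like the gaper but green, orange or turquoise is not meant.

How it is judged:
By the outcome, as a careful person would: the job done as asked, in the order asked, and still so for the second after the job is handed in, with the robot touching nothing.
It also fails if it takes over 38 s, if anything falls off the work surface, if the arm or the gripper's body presses on something with over 40 N, if the wrist force passes 120 N, or if a joint passes its speed limit or range.

## Working session

There is one attempt and no reset: what is moved stays moved. The work goes in short steps, Python scripts to look and compute and a tool call to move; the robot and the scene stay as the last step left them, time stands still between calls to the robot, and variables do not carry over. Pictures are saved under pics/ and viewed, at most 10 in all, crops included, and the job is handed in when it is done.

Besides the shell and the picture viewer there is one more tool, called by a JSON object that holds its "fn" and its "kwargs", one argument or row to a line. jog_arm: Moves the arm, as the interface text tells. Its arguments: {"type":"object","properties":{"moves":{"type":"array","items":{"type":"number"}},"squeeze":{"type":"number"}},"required":["moves"]}

```bash
mkdir -p pics; python3 - <<'E'
from station import ctrl, vision
import cv2, pickle
s=ctrl.observe(); print(s['time'],s['tool_pos'],s['orientation'],s['ft_force'],s['opening'])
d={}
for n in('top','side'):
    f=vision.grab_frame(n); d[n]=f; cv2.imwrite(f'pics/{n}0.png',f['pixels'][:,:,::-1]); print(n,f['fx'],f['R'],f['t'])
pickle.dump(d,open('f0.pkl','wb'))
E
```

```text
0.0 [ 0.20815922 -0.58870725  0.23545725] [-2.16585814e-04 -1.69004920e-01  9.85614610e-01  1.06319543e-03] [ 0.14449735  0.29125094 -0.67607169] 0.0872219434445095
top 443.5211315184076 [[-0.01484313 -0.99981689 -0.01207734]
 [-0.99516016  0.01594528 -0.09696397]
 [ 0.09713879  0.01057964 -0.99521461]] [0.02296596 0.52042541 1.1622307 ]
side 480.73034644373934 [[-0.74624539 -0.66543627 -0.0176745 ]
 [-0.49106558  0.56823688 -0.66027376]
 [ 0.44941341 -0.48404691 -0.750817  ]] [0.382044   0.30554442 1.24282834]
```

View pics/top0.png

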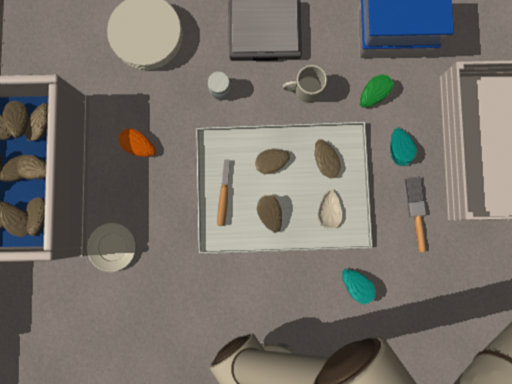

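View pics/side0.png

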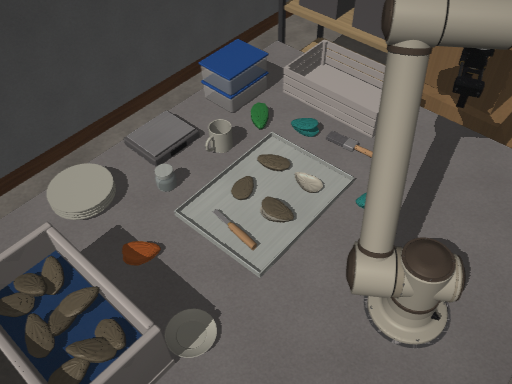

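The top view shows three brown oysters on the tray, at (272,161), (328,158) and (270,212), plus the half shell at (331,210). In the side view the oysters are at (242,187), (274,162) and (277,209), and the half shell is at (309,182). I'll enlarge them to find the gaping one.

```bash
python3 - <<'E'
import cv2,numpy as np,pickle
d=pickle.load(open('f0.pkl','rb'))
t=d['top']['pixels'][130:240,240:360,::-1]; s=d['side']['pixels'][145:230,220:330,::-1]
r=lambda a:cv2.resize(a,(400,600*1 if 0 else int(a.shape[0]*400/a.shape[1])),interpolation=cv2.INTER_CUBIC)
a,b=r(t),r(s);h=max(len(a),len(b))
p=lambda a:np.pad(a,((0,h-len(a)),(0,0),(0,0)))
cv2.imwrite('pics/crop.png',np.hstack([p(a),p(b)]))
E
```

```text
(no output)
```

View pics/crop.png

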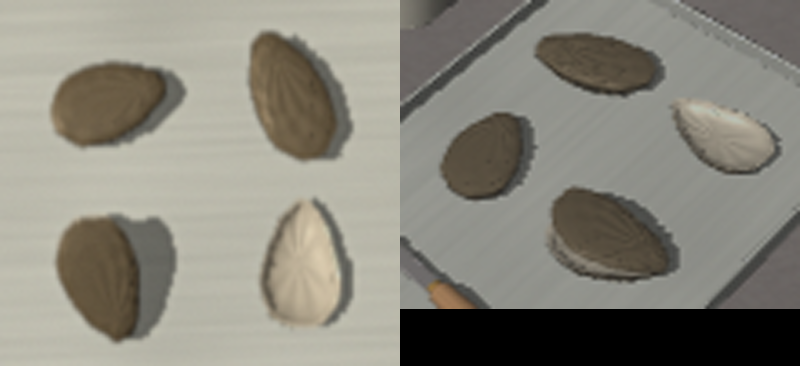

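The gaper is the oyster at top (270,212), side (277,209). It is the only one showing a pale gap between two shells, it casts a detached tall shadow at its far (broad) end, and its narrow end points at the robot. The oysters at top (272,161) and (328,158) are shut, and (331,210) is the empty half shell. Next I'll measure it.

```bash
cat > h.py <<'E'
import numpy as np,cv2
def back(f,uv,z):
    uv=np.atleast_2d(uv).astype(float); R,t=np.array(f['R']),np.array(f['t'])
    d=np.c_[(uv[:,0]-f['cx'])/f['fx'],(uv[:,1]-f['cy'])/f['fy'],np.ones(len(uv))]@R; c=-R.T@t
    return c+d*((np.broadcast_to(z,len(uv))-c[2])/d[:,2])[:,None]
def proj(f,X):
    p=np.atleast_2d(X)@np.array(f['R']).T+f['t']
    return np.c_[p[:,0]/p[:,2]*f['fx']+f['cx'],p[:,1]/p[:,2]*f['fy']+f['cy']]
E
python3 - <<'E'
import pickle
from h import *
d=pickle.load(open('f0.pkl','rb')); f=d['top']
g=f['pixels'].astype(int); m=((g[...,0]-g[...,2]>22)&(g.sum(2)<330)).astype(np.uint8)
m[:190]=0;m[235:]=0;m[:,:250]=0;m[:,290:]=0
n,l,st,c=cv2.connectedComponentsWithStats(m); k=1+st[1:,4].argmax(); print(st[k],c[k])
v,u=np.nonzero(l==k); uv=np.c_[u,v]
# iterate: axis & sloped plane z = 0.022 + s*tan(.32), s = distance from hinge end (rim mid-height)
z=np.full(len(uv),.036)
for i in range(15):
    P=back(f,uv,z); q=P[:,:2]-P[:,:2].mean(0); w,V=np.linalg.eigh(q.T@q); a=V[:,1]*np.sign(V[0,1])
    s=q@a; s0=np.percentile(s,.3); z=.020+np.clip(s-s0,0,.11)*np.tan(.32)
b=np.array([-a[1],a[0]]); L=np.ptp(s); W=np.ptp(q@b)
tip=P[:,:2].mean(0)+a*s0; print('yaw',np.degrees(np.arctan2(a[1],a[0])),'len',L,'wid',W)
mid=P[:,:2].mean(0)+a*s.max(); lip=np.r_[mid-a*.012*np.cos(.32),.052]; print('hinge',tip,'edge',mid,'lip',lip)
im=[]
tipx=np.r_[tip,.02]; 
for nme,(x0,y0) in dict(top=(240,180),side=(245,175)).items():
    F=d[nme]; e=cv2.resize(F['pixels'][y0:y0+60,x0:x0+65,::-1],None,fx=6,fy=6,interpolation=cv2.INTER_CUBIC)
    for X,col in((lip,(0,0,255)),(tipx,(255,0,0)),(np.r_[mid,.055],(0,255,0))):
        p=(proj(F,X)[0]-(x0,y0)+.5)*6; cv2.circle(e,tuple(int(i) for i in p),4,col,-1); print(nme,proj(F,X)[0])
    im.append(e)
cv2.imwrite('pics/lip.png',np.hstack(im))
for n_,uvp in (('corners',[(199,128),(365,124),(371,247),(199,251)]),): print(n_,back(f,uvp,.022))
E
```

```text
[257 196  24  36 641] [269.58034321 212.35881435]
yaw 15.965835665182198 len 0.09641781804507148 wid 0.05896638031067537
hinge [ 0.39769174 -0.01926221] edge [0.48896928 0.00685231] lip [0.47801785 0.00371911 0.052     ]
top [265.91369495 199.95827049]
top [275.04845157 230.70555437]
top [264.64172168 195.70589159]
side [265.71917421 201.57083072]
side [291.46104982 217.71255651]
side [262.21759908 199.66899106]
corners [[ 0.67902265  0.18290474  0.022     ]
 [ 0.68212587 -0.26839361  0.022     ]
 [ 0.35115536 -0.27181944  0.022     ]
 [ 0.34716521  0.18328883  0.022     ]]
```

View pics/lip.png

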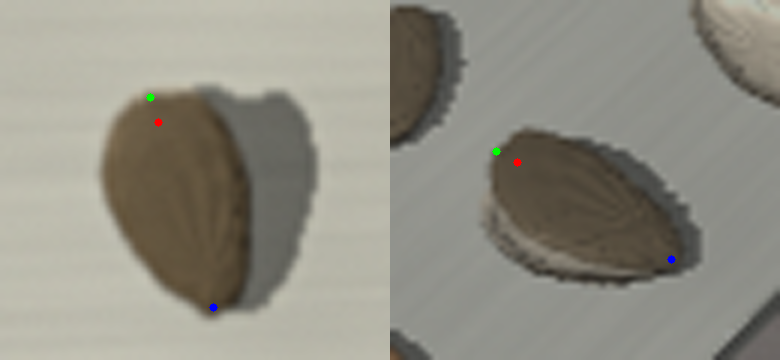

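The overlay shows the red lip point near the broad end at top (266,200), side (266,202). In the top view it sits slightly left of the shell's midline, because the mask dropped the dark right flank. I'll refine the mask.

```bash
python3 - <<'E'
import pickle
from h import *
from scipy.spatial.transform import Rotation as Ro
d=pickle.load(open('f0.pkl','rb')); f=d['top']
g=f['pixels'].astype(int); 
for th in(1.2,1.3,1.45):
    m=((g[...,0]>th*g[...,2])).astype(np.uint8)
    m[:190]=0;m[236:]=0;m[:,:250]=0;m[:,292:]=0
    n,l,st,c=cv2.connectedComponentsWithStats(m); k=1+st[1:,4].argmax()
    v,u=np.nonzero(l==k); uv=np.c_[u,v]; z=np.full(len(uv),.036)
    for i in range(20):
        P=back(f,uv,z); mu=P[:,:2].mean(0); q=P[:,:2]-mu; w,V=np.linalg.eigh(q.T@q); a=V[:,1]*np.sign(V[0,1])
        s=q@a; s0=s.min(); z=.020+np.clip(s-s0,0,.11)*np.tan(.32)
    b=np.array([-a[1],a[0]]); lip=mu+a*(s.max()-.0115)
    print(th,st[k],'yaw',np.degrees(np.arctan2(a[1],a[0])),np.ptp(s),np.ptp(q@b),'hinge',mu+a*s0,'lip',lip,[proj(d[k2],np.r_[lip,.052])[0].round(1) for k2 in d])
R=Ro.from_quat([-.16900492,.98561461,.00106,-.0002]).as_matrix(); print(R.round(3))
E
```

```text
1.2 [257 195  25  38 701] yaw 18.260680597100663 0.09972840685158589 0.061494626970038456 hinge [ 0.39546432 -0.02270001] lip [0.47924961 0.00494556] [array([265.4, 199.5]), array([265.1, 201.6])]
1.3 [257 196  24  36 651] yaw 17.201447377237468 0.09644584927053326 0.059980269138425524 hinge [ 0.3966399 -0.0210215] lip [0.4777862  0.00409972] [array([265.8, 200. ]), array([265.7, 201.7])]
1.45 [258 196  23  36 613] yaw 17.51659651586783 0.0940185474690179 0.05750806450832688 hinge [ 0.39762484 -0.02138699] lip [0.47631698 0.00344961] [array([266. , 200.6]), array([266.2, 201.8])]
[[-0.943 -0.333 -0.001]
 [-0.333  0.943  0.002]
 [ 0.     0.002 -1.   ]]
```

Lip at about (0.478, 0.003, 0.052), yaw about 17°. Tool -x already lies along the oyster axis. I'll close the fingers and traverse at height.

{"fn": "jog_arm", "kwargs": {
  "moves": [-3.2, 3.35, 0, 0, 0, -3.2, 3.35, 0, 0, 0, -3.2, 3.35, 0, 0, 0, -3.2, 3.35, 0, 0, 0, -3.2, 3.35, 0, 0, 0],
  "squeeze": 10
}}

```text
time: 0.72
tool_pos: [0.3036, -0.3765, 0.2362]
orientation: [-0.0, -0.169, 0.986, 0.0]
ft_force: [0.8, 0.1, -0.0]
opening: 0.0447
grip_force: 0.0
```

{"fn": "jog_arm", "kwargs": {
  "moves": [-3.2, 3.35, 0, 0, 0, -3.2, 3.35, 0, 0, 0, -3.2, 3.35, 0, 0, 0, -3.2, 3.35, 0, 0, 0, -3.2, 3.35, 0, 0, 0]
}}

```text
time: 1.35
tool_pos: [0.3985, -0.1652, 0.2364]
orientation: [-0.0, -0.169, 0.986, 0.0]
ft_force: [0.7, -0.6, -0.0]
opening: 0.0017
grip_force: 0.0
```

{"fn": "jog_arm", "kwargs": {
  "moves": [-3.2, 3.35, 0, 0, 0, -3.2, 3.35, 0, 0, 0, -3.2, 3.35, 0, 0, 0, -3.2, 3.35, 0, 0, 0, 0, 0, 0, 0, 0]
}}

```text
time: 1.98
tool_pos: [0.4752, 0.0045, 0.236]
orientation: [-0.0, -0.171, 0.985, 0.0]
ft_force: [-0.2, -0.7, -0.5]
opening: 0.0005
grip_force: 0.0
```

{"fn": "jog_arm", "kwargs": {
  "moves": [0.2, -0.2, 4, 0, 0, 0, 0, 4, 0, 0, 0, 0, 4, 0, 0, 0, 0, 3, 0, 0, 0, 0, 0, 0, 0]
}}

```text
time: 2.6
tool_pos: [0.471, -0.0015, 0.0847]
orientation: [-0.003, -0.168, 0.986, -0.0]
ft_force: [0.5, 0.1, 0.4]
opening: 0.0004
grip_force: 0.0
```

```bash
python3 - <<'E'
from station import ctrl, vision
import pickle
from h import *
s=ctrl.observe(); T=s['tool_pos']; print(s['time'],T,s['ft_force'])
im=[]
for n,(x0,y0) in dict(top=(235,165),side=(235,155)).items():
    F=vision.grab_frame(n); e=cv2.resize(F['pixels'][y0:y0+80,x0:x0+80,::-1],None,fx=5,fy=5,interpolation=cv2.INTER_CUBIC)
    for X,c in ((np.r_[T[:2],T[2]-.014],(0,255,0)),([.478,.003,.052],(0,0,255))):
        p=(proj(F,X)[0]-(x0,y0)+.5)*5; cv2.circle(e,tuple(int(i) for i in p),4,c,-1)
    im.append(e)
cv2.imwrite('pics/above.png',np.hstack(im))
E
```

```text
2.6 [ 0.47100961 -0.00154751  0.08465101] [0.47694856 0.10745102 0.40068416]
```

View pics/above.png

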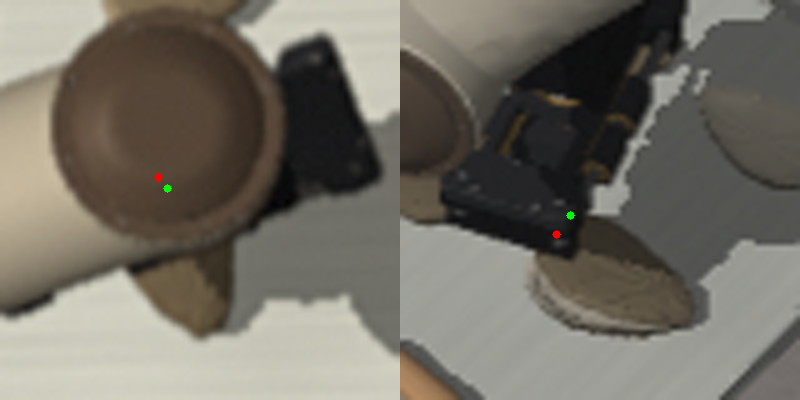

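The gripper is just over the broad end, with the projected tip (green) next to the lip (red) and the shell still gaping. I'll correct a few mm and ease down.

{"fn": "jog_arm", "kwargs": {
  "moves": [-0.4, 0.2, 0.3, 0, 0, 0, 0, 0.4, 0, 0, 0, 0, 0.4, 0, 0, 0, 0, 0, 0, 0, 0, 0, 0, 0, 0]
}}

```text
time: 3.32
tool_pos: [0.4763, 0.0029, 0.0756]
orientation: [0.0, -0.169, 0.986, -0.0]
ft_force: [0.2, -0.1, -0.4]
opening: 0.0005
grip_force: 0.0
```

{"fn": "jog_arm", "kwargs": {
  "moves": [0, 0, 0.2, 0, 0, 0, 0, 0.2, 0, 0, 0, 0, 0.1, 0, 0, 0, 0, 0, 0, 0, 0, 0, 0, 0, 0]
}}

```text
time: 3.95
tool_pos: [0.4763, 0.0029, 0.0706]
orientation: [0.0, -0.169, 0.986, -0.0]
ft_force: [0.2, -0.1, -0.2]
opening: 0.0009
grip_force: 0.0
```

{"fn": "jog_arm", "kwargs": {
  "moves": [0, 0, 0.1, 0, 0, 0, 0, 0.1, 0, 0, 0, 0, 0, 0, 0, 0, 0, 0, 0, 0]
}}

```text
time: 4.45
tool_pos: [0.4763, 0.0029, 0.0685]
orientation: [0.0, -0.169, 0.986, 0.0]
ft_force: [-0.4, -1.3, -0.1]
opening: 0.0005
grip_force: 0.0
```

{"fn": "jog_arm", "kwargs": {
  "moves": [0, 0, -0.3, 0, 0, 0.3, 0, 0, 0, 0, 0, 0, 0.3, 0, 0, 0, 0, 0.1, 0, 0, 0, 0, 0, 0, 0]
}}

```text
time: 5.08
tool_pos: [0.4734, 0.0019, 0.0674]
orientation: [-0.0, -0.169, 0.986, -0.0]
ft_force: [0.0, 0.9, -0.1]
opening: 0.0004
grip_force: 0.0
```

{"fn": "jog_arm", "kwargs": {
  "moves": [0, 0, 0.1, 0, 0, 0, 0, 0.1, 0, 0, 0, 0, 0, 0, 0]
}}

```text
time: 5.45
tool_pos: [0.4738, 0.002, 0.0657]
orientation: [0.0, -0.169, 0.986, -0.0]
ft_force: [0.7, 0.5, 1.0]
opening: 0.0004
grip_force: 0.6
```

{"fn": "jog_arm", "kwargs": {
  "moves": [0, 0, 0.1, 0, 0, 0, 0, 0.1, 0, 0, 0, 0, 0, 0, 0]
}}

```text
time: 5.82
tool_pos: [0.4741, 0.0021, 0.0638]
orientation: [0.001, -0.169, 0.986, 0.0]
ft_force: [0.8, 0.2, 2.3]
opening: 0.0004
grip_force: 1.1
```

Contact came near TCP z 0.0665, as expected. I'll press about 15 mm further, following the lip's arc.

{"fn": "jog_arm", "kwargs": {
  "moves": [0, 0, 0.15, 0, 0, -0.1, 0, 0.15, 0, 0, 0, 0, 0.15, 0, 0, 0, 0, 0.15, 0, 0, -0.1, 0, 0.15, 0, 0]
}}

```text
time: 6.45
tool_pos: [0.4754, 0.0026, 0.056]
orientation: [0.0, -0.169, 0.986, -0.0]
ft_force: [1.6, -0.1, 4.1]
opening: 0.0007
grip_force: 1.7
```

{"fn": "jog_arm", "kwargs": {
  "moves": [0, 0, 0.15, 0, 0, 0, 0, 0.15, 0, 0, -0.1, 0, 0.15, 0, 0, 0, 0, 0.15, 0, 0, 0, 0, 0.15, 0, 0]
}}

```text
time: 7.08
tool_pos: [0.477, 0.0031, 0.0487]
orientation: [0.001, -0.169, 0.986, 0.0]
ft_force: [2.9, 0.8, 4.5]
opening: 0.0006
grip_force: 2.4
```

{"fn": "jog_arm", "kwargs": {
  "moves": [0, 0, 0, 0, 0, 0, 0, 0, 0, 0]
}}

```text
time: 7.32
tool_pos: [0.4766, 0.0031, 0.0487]
orientation: [0.0, -0.169, 0.986, 0.0]
ft_force: [3.5, 0.7, 4.8]
opening: 0.0007
grip_force: 2.4
```

```bash
python3 - <<'E'
from station import ctrl, vision
from h import *
s=ctrl.observe(); print(s['time'],s['tool_pos'],s['ft_force'])
F=vision.grab_frame('side'); e=cv2.resize(F['pixels'][155:245,235:325,::-1],None,fx=6,fy=6,interpolation=cv2.INTER_CUBIC)
cv2.imwrite('pics/press.png',e)
E
```

```text
7.325 [0.4766092  0.00305916 0.04869556] [3.52789445 0.74930658 4.78259771]
```

View pics/press.png

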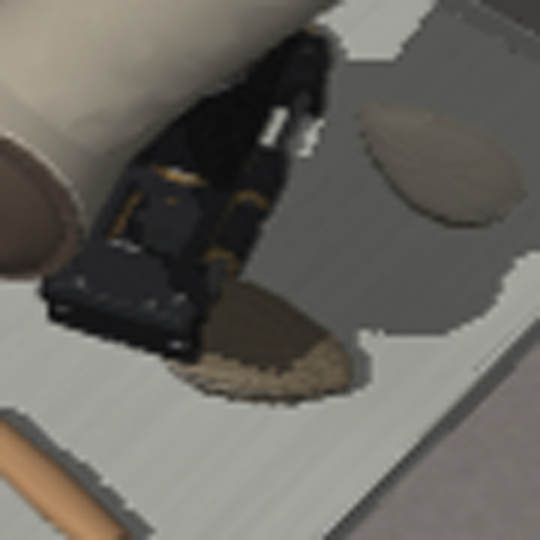

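The shell is pressed down: the pale gap near crop (190,370) has closed and the hinge end is still at side ≈(294,218). A drag of about 3 N along +x remains, so I'll relieve it by a slight outward shift while holding.

{"fn": "jog_arm", "kwargs": {
  "moves": [-0.1, 0, 0, 0, 0, 0, 0, 0, 0, 0]
}}

```text
time: 7.62
tool_pos: [0.4767, 0.0031, 0.0484]
orientation: [-0.001, -0.169, 0.986, -0.0]
ft_force: [1.6, -0.3, 4.0]
opening: 0.0006
grip_force: 2.3
```

{"fn": "jog_arm", "kwargs": {
  "moves": [0, 0, 0, 0, 0, 0, 0, 0, 0, 0, 0, 0, 0, 0, 0, 0, 0, 0, 0, 0, 0, 0, 0, 0, 0]
}}

```text
time: 8.25
tool_pos: [0.4767, 0.0031, 0.0484]
orientation: [-0.001, -0.169, 0.986, -0.0]
ft_force: [0.3, -0.4, 4.3]
opening: 0.0007
grip_force: 2.2
```

{"fn": "jog_arm", "kwargs": {
  "moves": [0, 0, 0, 0, 0, 0, 0, 0, 0, 0, 0, 0, 0, 0, 0, 0, 0, 0, 0, 0, 0, 0, 0, 0, 0]
}}

```text
time: 8.88
tool_pos: [0.4768, 0.0031, 0.0484]
orientation: [-0.0, -0.169, 0.986, -0.0]
ft_force: [1.4, -0.7, 3.4]
opening: 0.0002
grip_force: 2.1
```

Held for more than 1.5 s. Now I'll release along the reverse arc.

{"fn": "jog_arm", "kwargs": {
  "moves": [0.1, 0, -0.3, 0, 0, 0.1, 0, -0.3, 0, 0, 0.1, 0, -0.3, 0, 0, 0.1, 0, -0.3, 0, 0, 0, 0, -0.3, 0, 0]
}}

```text
time: 9.5
tool_pos: [0.4727, 0.0018, 0.0635]
orientation: [-0.001, -0.169, 0.986, 0.0]
ft_force: [-0.1, -0.4, 1.9]
opening: 0.0004
grip_force: 0.6
```

{"fn": "jog_arm", "kwargs": {
  "moves": [0, 0, -0.3, 0, 0, 0, 0, -0.3, 0, 0, 0, 0, -1, 0, 0, 0, 0, -2, 0, 0, 0, 0, -3, 0, 0]
}}

```text
time: 10.12
tool_pos: [0.4728, 0.0017, 0.13]
orientation: [-0.001, -0.169, 0.986, -0.0]
ft_force: [0.3, 0.2, 0.2]
opening: 0.0004
grip_force: 0.0
```

{"fn": "jog_arm", "kwargs": {
  "moves": [0, 0, -4, 0, 0, 0, 0, -4, 0, 0, 1.6, -3, 0, 0, 0, 3.2, -3.4, 0, 0, 0, 3.2, -3.4, 0, 0, 0]
}}

```text
time: 10.75
tool_pos: [0.43, -0.1181, 0.2102]
orientation: [0.0, -0.17, 0.986, -0.0]
ft_force: [-0.0, -0.2, -0.1]
opening: 0.0006
grip_force: 0.0
```

{"fn": "jog_arm", "kwargs": {
  "moves": [3.2, -3.4, 0, 0, 0, 3.2, -3.4, 0, 0, 0, 3.2, -3.4, 0, 0, 0, 3.2, -3.4, 0, 0, 0, 0, 0, 0, 0, 0]
}}

```text
time: 11.38
tool_pos: [0.3539, -0.2899, 0.2098]
orientation: [-0.0, -0.167, 0.986, -0.0]
ft_force: [-0.0, 0.1, 0.6]
opening: 0.0004
grip_force: 0.0
```

```bash
python3 - <<'E'
from station import ctrl, vision
import pickle
from h import *
s=ctrl.observe(); print(s['time'],s['tool_pos'],s['ft_force'])
d=pickle.load(open('f0.pkl','rb')); im=[]
for n,(x0,y0) in dict(top=(240,180),side=(245,175)).items():
    F=vision.grab_frame(n)
    for G in (d[n],F): im.append(cv2.resize(G['pixels'][y0:y0+60,x0:x0+65,::-1],None,fx=4.5,fy=4.5,interpolation=cv2.INTER_CUBIC))
cv2.imwrite('pics/after.png',np.vstack([np.hstack(im[:2]),np.hstack(im[2:])]))
E
```

```text
11.375 [ 0.35392055 -0.28991595  0.20984005] [-0.00987424  0.10368981  0.61289075]
```

View pics/after.png

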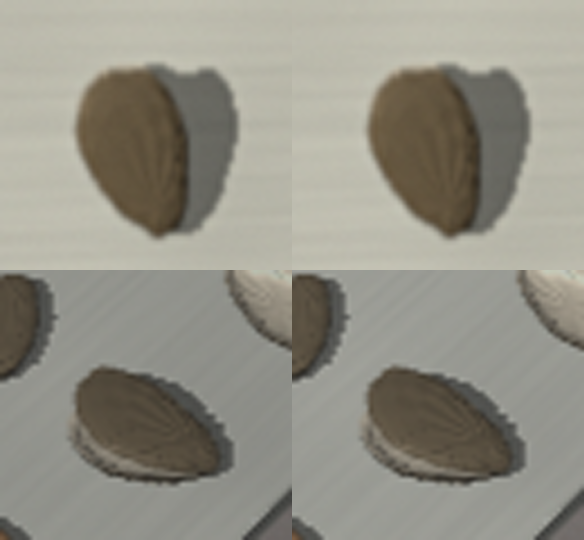

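The before and after crops match: the oyster has not moved and gapes again, with the pale gap back at side ≈(264,208). The arm is clear, so I'm handing the job in.

```bash
python3 -c "
from station import ctrl
print(ctrl.close_job())"
```

```text
the job is handed in; nothing more can be done
None
```

I pressed the gaping oyster's lip down about 18 mm by the tool's travel and held it for more than 1.5 s. It sprang open again with no visible shift, nothing else was touched, and I handed the job in at about 11.5 s.

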